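# Rock the ball feeder's gate over to the empty chute

### The arm

A 6-joint arm with a two-finger parallel gripper is mounted at the origin on a cart in front of the work surface, level with it; the furniture and walls round the work are solid. World frame = base frame: x ahead of the robot, y to its left, z up, the work surface at z = 0. Lengths are in m, angles in rad, forces in N, time in s.
With the tool pointing down it reaches from about 0.35 to 0.775 m from the base axis. Payload 5.5 kg.
Tool frame: the origin (TCP) lies at the very end of the fingers, on their centre line; the grasp point (between the pads) lies 19 mm behind it; z points along the fingers, y is the line along which they close (so a half turn about z gives the same grasp; the last joint's range is limited). The gripper opens to 85 mm and grips with 20 to 120 N. Pads are 22 mm wide; open, the fingers measure 114 mm over their backs; the gripper's body (76 mm by 85 mm) begins 54 mm behind the grasp point. The pads swing forward as they close: fully open they stand 13 mm farther back than shut.
Start: joints at [1.161, 0.313, 0.046, 1.304, 0, 1.431], TCP at [0.153, 0.554, 0.231] pointing down, gripper open.
Joint ranges: [-2.76, 2.76], [-0.86, 1.69], [-1.03, 1.26], [-2.2, 2.34], [-1.47, 1.5], [-3.14, 3.14]. Speed limits (rad/s): [2.57, 2.57, 3.14, 3.14, 3.14, 3.14].

### API

Orientations are given as a unit quaternion [w, x, y, z].
In Python, from workcell import env, cams, ticket, spotter gives the robot as it stands.
- The arm moves only by the tool jog_arm, never from a script. Its argument "increments" is a list that holds one entry, the list of rows, each a list of 7 numbers: the shift along the tool's x, y, z in units of 0.25 m (1.0 is 0.25 m), then the turn, a rotation vector about the tool's x, y, z in units of 180 degrees (1.0 is 180 degrees), then the closure in counts, from 0 (fully open) to 255 (shut). A call has 1 to 20 rows; each row shifts and turns the commanded pose from where the row before left it, along the tool's axes as they then stand; what a row does not reach is not made up. A row lasts 1/10 s, in which the tool goes at most 50 mm and 8.59 degrees, less where a joint would pass 70% of its speed; a pose out of reach is approached as far as the arm can. A call with a number of a shift or a turn outside -1 to 1 is refused whole. A call with a gripper value outside its range is refused whole. The fingers move at their own pace and stop on an object; "force" is the grip in N (left out, the last holds). Time passes only in rows, so rows that do not move let the fingers close. It gives the time, the measured TCP pose, the force, the opening and the grip force at its end, in the units of the state.
- env.get_state(): the state, without advancing time (a new reading comes with each control period).
- cams.read_camera(name): name is "scene" or "top" or "wrist"; returns a dict with "pixels" (384x512x3 uint8, red, green, blue), "fx", "fy", "cx", "cy" (pixels), "k1" (the pictures are not rectified: a ray, as slopes to the right and down, at radius r is drawn at 1 + k1 r^2 times it, then the intrinsics apply), "xyz" and "attitude" of the camera in the world; the wrist camera has in their place "mount" (4x4, takes a point from camera to tool coordinates, whose origin is the TCP and whose axes are the flange's). Camera axes: x right, y down, z forward; pixel columns grow to the right and rows downward; lengths in m; the calibration is good to about 2 mm. A picture is of the moment at which its call begins: read the wrist's pose just before it. There is no depth.
- ticket.hand_in(): hands the job in; it is judged then, once.
Trained networks look in the newest picture that a camera, given by its name, has taken for a name from the list of things; names that differ only in an ending like _2 or _b are one class to them, and where a whole thing is asked for, a point or a joint stands for the part that bears it (a point fixed in the world has none). Each returns a list of dicts, best first, with "conf" (0 to 1); they miss things now and then, are a little off and sometimes report something else, mostly with a low value. They report only what shows in the picture. A call takes as long as a camera call.
- spotter.find_in(target, camera): "uv" ([column, row] in pixels, amid what is visible of it).
- spotter.cut_out(target, camera): "region" (384x512 bool, what is visible of it) and "uv" ([column, row] in pixels, amid what is visible of it).
- spotter.landmark_of(target, camera): "uv" ([column, row] in pixels: a listed point, or the origin of a listed thing).
The state is a dict: "clock": time; "joint_pos": joint angles; "qvel": joint speeds; "tau": joint torques, N m; "tcp_pos": TCP position; "orientation": TCP orientation; "wrist_force": force on the tool from outside, world axes, zero at the start; "ft_torque": the same for the moment, N m; "finger_gap": finger opening in m; "grip_force": force on a finger pad.
Only numpy, scipy, OpenCV 4.12 (cv2) and the standard library are available. Lean on these libraries where they do the work, as an engineer would, in place of code of your own. Each camera call takes 0.05 s, during which the arm holds its last target. There are 200 camera calls.

### The job

One chute of the ball feeder is full. Press down the raised end of its seesaw gate by the tab until the gate is tipped fully over to the empty chute, and only then push the shutter post sideways, towards the full chute's side, as far as it goes, so that the three waiting balls run down into the empty chute; leave gate and shutter like that. Only push with the fingertips: do not touch any ball with the hand, and leave the balls in the full chute and the small things standing round the feeder where they are.

Things in the scene. Friction and masses are not known exactly. Their poses are not given: they have to be found in the camera images.
- feeder: Dark sheet-metal ball feeder screwed to the bench, 310 mm long (its y), 180 mm deep. Origin: underside of the base, below the gate's pivot; z up; y along gate and chutes; x away from the robot, along the feed channel. That channel is 32 mm wide, from x = 124 to its mouth at x = 17 mm, sloping 8 deg down to the gate; its wall tops are 116 to 131 mm above the bench (121 at the shutter).
- chute_a (a point): Foot of the empty chute, on its floor at the end stop, 145 mm to -y of the feeder's origin, 33 mm above the bench. The chute is 30 mm wide inside, slopes 12 deg down outward from below the gate's end (66 mm out, 50 mm high), and holds just three balls.
- chute_b (a point): The same for the like chute at +y, which is full (three balls) at the start.
- gate (a joint): Tilt (rad, -0.30 to 0.30) of the gate: a bright 150x32 mm channel along the feeder's y, pivoted at its middle 77 mm above the bench, axis along x, a 40 mm high guard at the middle of its front. Negative: +y end low, feeds the +y chute (start, -0.30 to -0.22). Positive: feeds the -y chute; 0.30 is fully over. Stiff (1.5 N at a tab): stays where it is left.
- tab_a (a point): Centre of the upper face of the press tab at the gate's -y end, the raised end at the start (95 to 101 mm above the bench; 65 mm when fully down, and nothing below it is in the way). A flat ear out from the gate's front (-x) side: 50 mm along x, 34 mm along y, 4 mm thick, tilting with the gate.
- tab_b (a point): The same for the like tab at the gate's +y end, low at the start.
- shutter (a joint): Travel (m) of the shutter, a blade across the feed channel at feeder x = 55 mm that holds the waiting balls back: 0 to 0.003 at the start (closed), 0.036 fully open at its stop. It slides to the feeder's +y with about 1.5 N friction and stays where it is left.
- post_top (a point): Centre of the top of the shutter's upright post, 174 mm above the bench; it moves with the shutter. The post is 24 mm along the feeder's x, 10 mm along y, and stands free above the channel walls (121 mm there); the waiting balls' tops are 124 to 130 mm above the bench. Pushed on its -y face, it slides to +y.
- ball_1_center (a point): Centre of waiting steel ball 1 (diameter 20 mm, 33 g, loose), in the feed channel behind the shutter, next to it.
- ball_2_center (a point): Centre of waiting steel ball 2 (diameter 20 mm, 33 g, loose), in the feed channel behind the shutter, in the middle.
- ball_3_center (a point): Centre of waiting steel ball 3 (diameter 20 mm, 33 g, loose), in the feed channel behind the shutter, last.
- full_1_center (a point): Centre of a like ball lying in the full +y chute.
- full_2_center (a point): Centre of a like ball lying in the full +y chute.
- full_3_center (a point): Centre of a like ball lying in the full +y chute.
- bolt_1: Bystander: bolt standing on its head, 16x19x36 mm, on the bench beside the feeder; origin at its underside.
- bushing_1: Bystander: black flanged bushing, 21x21x14 mm, on the bench beside the feeder; origin at its underside.
- grease_tin: Bystander: round tin with screw lid, 66 mm across, 38 mm high, on the bench behind the feeder; origin at its underside.
- terminal_block_1: Bystander: small terminal block, 15x20x24 mm, on the bench beside the feeder; origin at its underside.

How it is judged:
On the way, in this order (a step that is already met when the one before it is completed fails the run):
1. the gate is tipped over to the empty chute while the shutter is still shut (value of joint gate above 0.25 rad and value of joint shutter below 0.01 m), for 0.2 s.
2. the shutter is pushed open, with the gate still over (value of joint shutter above 0.028 m and value of joint gate above 0.25 rad), for 0.1 s.
At the end, for the whole second after the job is handed in: The gate is tipped to the -y chute (joint above 0.25), the shutter is open (above 28 mm), and all three waiting balls lie at rest in the -y chute (centres 85 to 150 mm from the feeder's middle, within 18 mm of its centre line, 25 to 80 mm above the bench, slower than 0.03 m/s) (all of step 2 and y of ball_1_center in the frame of feeder between -0.15 and -0.085 m and x of ball_1_center in the frame of feeder between -0.018 and 0.018 m and height (world z) of ball_1_center between 0.025 and 0.08 m and linear speed of each of ball_1, ball_2, ball_3 below 0.03 m/s and y of ball_2_center in the frame of feeder between -0.15 and -0.085 m and x of ball_2_center in the frame of feeder between -0.018 and 0.018 m and height (world z) of ball_2_center between 0.025 and 0.08 m and y of ball_3_center in the frame of feeder between -0.15 and -0.085 m and x of ball_3_center in the frame of feeder between -0.018 and 0.018 m and height (world z) of ball_3_center between 0.025 and 0.08 m); the robot touches nothing.
It fails at once if the robot touches a ball (more than 0.3 N) (contact force between any of the fingers, the arm and ball_1 above 0.3 N or contact force between any of the fingers, the arm and ball_2 above 0.3 N or contact force between any of the fingers, the arm and ball_3 above 0.3 N or contact force between any of the fingers, the arm and full_1 above 0.3 N or contact force between any of the fingers, the arm and full_2 above 0.3 N or contact force between any of the fingers, the arm and full_3 above 0.3 N).
It fails at once if a waiting ball runs to the full chute's side (more than 40 mm from the middle) (y of any of ball_1_center, ball_2_center, ball_3_center in the frame of feeder above 0.04 m).
It fails at once if a ball in the full chute is moved by more than 15 mm (distance of any of full_1_center, full_2_center, full_3_center from where it was at the start of the episode above 0.015 m).
It fails at once if a bystander (bolt, bushing, tin, terminal block) is moved by more than 20 mm (distance of any of bolt_1, bushing_1, grease_tin, terminal_block_1 from where it was at the start of the episode above 0.02 m).
It also fails if it takes over 38 s, if anything falls off the work surface, if the arm or the gripper's body presses on something with over 40 N, if the wrist force passes 120 N, or if a joint passes its speed limit or range.

## Working session

There is one attempt and no reset: what is moved stays moved. The work goes in short steps, Python scripts to look and compute and a tool call to move; the robot and the scene stay as the last step left them, time stands still between calls to the robot, and variables do not carry over. Pictures are saved under pics/ and viewed, at most 10 in all, crops included, and the job is handed in when it is done.

Besides the shell and the picture viewer there is one more tool, called after "Emit:" as a command line: name --argument value ..., lists and objects as JSON in quotes. jog_arm: Moves the arm, as the interface text tells. Shifts and turns lie within -1 to 1; 1 stands for 0.25 m of shift or 180 degrees of turn. Its arguments: {"type":"object","properties":{"increments":{"type":"array"},"force":{"type":"number"}},"required":["increments"]}

```bash
mkdir -p pics
cat > h.py <<'E'
import numpy as np, cv2
from scipy.spatial.transform import Rotation as R
from workcell import env, cams, ticket, spotter
def rot(q): q=np.asarray(q,float); return R.from_quat([q[1],q[2],q[3],q[0]]).as_matrix() if q.size==4 else q.reshape(3,3)
def cam(name):
    s=env.get_state(); c=cams.read_camera(name)
    if 'mount' in c:
        M=np.array(c['mount']); T=rot(s['orientation']); Rc=T@M[:3,:3]; t=np.array(s['tcp_pos'])+T@M[:3,3]
    else: Rc=rot(c['attitude']); t=np.array(c['xyz'])
    return dict(c=c,R=Rc,t=t)
def ray(v,uv):
    c=v['c']; x=(uv[0]-c['cx'])/c['fx']; y=(uv[1]-c['cy'])/c['fy']; u,w=x,y
    for _ in range(20):
        f=1+c['k1']*(u*u+w*w); u,w=x/f,y/f
    d=v['R']@np.array([u,w,1]); return d/np.linalg.norm(d)
def atz(v,uv,z):
    d=ray(v,uv); return v['t']+d*(z-v['t'][2])/d[2]
def proj(v,p):
    c=v['c']; q=v['R'].T@(np.asarray(p)-v['t']); a=q[:2]/q[2]; a=a*(1+c['k1']*(a@a)); return a*[c['fx'],c['fy']]+[c['cx'],c['cy']]
def tri(vs,uvs):
    A=np.zeros((3,3));b=np.zeros(3)
    for v,u in zip(vs,uvs):
        d=ray(v,u);P=np.eye(3)-np.outer(d,d);A+=P;b+=P@v['t']
    return np.linalg.solve(A,b)
def save(v,n): cv2.imwrite('pics/'+n,cv2.cvtColor(v['c']['pixels'],cv2.COLOR_RGB2BGR))
E
python3 - <<'E'
from h import *
np.set_printoptions(precision=3,suppress=True)
for n in ('scene','top'):
    v=cam(n); save(v,n+'0.png'); print(n,v['t'],v['R'][:,2])
    for k,z in (('feeder',0),('tab_a',.098),('tab_b',.055),('post_top',.174),('chute_a',.033),('chute_b',.033),('ball_1_center',.117),('bolt_1',0),('bushing_1',0),('grease_tin',0),('terminal_block_1',0)):
        for d in spotter.landmark_of(k,n)[:3]: print(k,round(d['conf'],2),np.round(d['uv']),atz(v,d['uv'],z))
s=env.get_state();print(s['tcp_pos'],s['orientation'],s['clock'])
E
```

```text
scene [-0.144 -0.277  0.689] [ 0.698  0.4   -0.594]
feeder 0.85 [295. 248.] [0.521 0.    0.   ]
feeder 0.21 [280. 278.] [ 0.426 -0.011  0.   ]
tab_a 0.72 [323. 230.] [ 0.499 -0.066  0.098]
tab_a 0.72 [267. 232.] [0.441 0.03  0.098]
tab_b 0.72 [323. 230.] [ 0.546 -0.05   0.055]
tab_b 0.72 [267. 232.] [0.483 0.052 0.055]
chute_a 0.77 [236. 224.] [0.494 0.137 0.033]
chute_a 0.57 [363. 251.] [ 0.551 -0.141  0.033]
chute_a 0.25 [248. 219.] [0.522 0.12  0.033]
chute_b 0.77 [236. 224.] [0.494 0.137 0.033]
chute_b 0.57 [363. 251.] [ 0.551 -0.141  0.033]
chute_b 0.25 [248. 219.] [0.522 0.12  0.033]
bolt_1 0.53 [281. 276.] [ 0.433 -0.01   0.   ]
bushing_1 0.49 [356. 227.] [ 0.653 -0.094  0.   ]
grease_tin 0.66 [257. 214.] [0.582 0.131 0.   ]
terminal_block_1 0.53 [253. 271.] [0.416 0.048 0.   ]
top [0.446 0.089 0.954] [ 0.122  0.019 -0.992]
feeder 0.64 [298. 209.] [ 0.525 -0.001  0.   ]
tab_a 0.86 [336. 219.] [ 0.498 -0.065  0.098]
tab_a 0.79 [274. 235.] [0.467 0.052 0.098]
tab_a 0.55 [299. 170.] [0.592 0.005 0.098]
tab_b 0.86 [336. 219.] [ 0.501 -0.072  0.055]
tab_b 0.79 [274. 235.] [0.468 0.05  0.055]
tab_b 0.55 [299. 170.] [0.599 0.    0.055]
chute_a 0.94 [367. 192.] [ 0.557 -0.139  0.033]
chute_a 0.59 [229. 223.] [0.493 0.141 0.033]
chute_a 0.25 [300. 206.] [ 0.527 -0.004  0.033]
chute_b 0.94 [367. 192.] [ 0.557 -0.139  0.033]
chute_b 0.59 [229. 223.] [0.493 0.141 0.033]
chute_b 0.25 [300. 206.] [ 0.527 -0.004  0.033]
ball_1_center 0.48 [337. 221.] [ 0.494 -0.062  0.117]
ball_1_center 0.4 [295. 172.] [0.584 0.015 0.117]
bolt_1 0.36 [306. 259.] [ 0.421 -0.018  0.   ]
bushing_1 0.4 [341. 147.] [ 0.658 -0.094  0.   ]
grease_tin 0.84 [235. 179.] [0.588 0.131 0.   ]
terminal_block_1 0.57 [274. 258.] [0.423 0.048 0.   ]
terminal_block_1 0.44 [293. 173.] [0.602 0.008 0.   ]
[0.153 0.554 0.231] [0.    0.135 0.991 0.   ] 1.2
```

Run:
```python
import cv2,numpy as np
a=cv2.imread('pics/scene0.png')[170:310,200:400];b=cv2.imread('pics/top0.png')[110:290,200:400]
cv2.imwrite('pics/c0.png',cv2.hconcat([cv2.resize(a,(400,280)),cv2.resize(b,(400,360))[:280]]) if 0 else np.hstack([cv2.resize(a,None,fx=2,fy=2,interpolation=2).copy() if 0 else cv2.copyMakeBorder(cv2.resize(a,None,fx=2,fy=2,interpolation=2),0,80,0,0,0),cv2.resize(b,None,fx=2,fy=2,interpolation=2)]))
```

```text
(no output)
```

View pics/c0.png

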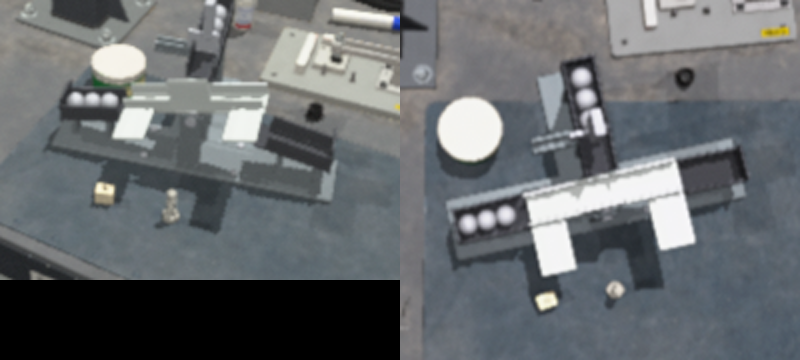

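The combined crop shows the full chute on the left (+y) and the white tabs at about (274,234) and (336,220) in the top image. The post is at about (297,171), which fits a feeder origin of about (0.525, 0) with yaw of about 0.225 rad. I'll turn the tool so its x lies along feeder +y and close the fingers, then go above tab_a.

Emit:
jog_arm --increments '[[[0,0,0,0,0,0.0428,255],[0,0,0,0,0,0.0428,255],[0,0,0,0,0,0.0428,255],[0,0,0,0,0,0.0428,255],[0,0,0,0,0,0.0428,255],[0,0,0,0,0,0.0428,255],[0,0,0,0,0,0.0428,255],[0,0,0,0,0,0.0428,255]]]'

```text
clock: 2.0
tcp_pos: [0.1533, 0.5543, 0.2313]
orientation: [-0.0, 0.625, 0.78, 0.0]
wrist_force: [1.1, -0.6, -0.2]
finger_gap: 0.0
grip_force: 0.0
```

Emit:
jog_arm --increments '[[[-0.152,0.044,0,0,0,0,255],[-0.152,0.044,0,0,0,0,255],[-0.152,0.044,0,0,0,0,255],[-0.152,0.044,0,0,0,0,255],[-0.152,0.044,0,0,0,0,255],[-0.152,0.044,0,0,0,0,255],[-0.152,0.044,0,0,0,0,255],[-0.152,0.044,0,0,0,0,255],[-0.152,0.044,0,0,0,0,255],[-0.152,0.044,0,0,0,0,255],[-0.152,0.044,0,0,0,0,255],[-0.152,0.044,0,0,0,0,255],[-0.152,0.044,0,0,0,0,255],[-0.152,0.044,0,0,0,0,255],[-0.152,0.044,0,0,0,0,255],[-0.152,0.044,0,0,0,0,255],[-0.152,0.044,0,0,0,0,255],[-0.152,0.044,0,0,0,0,255],[0,0,0,0,0,0,255],[0,0,0,0,0,0,255]]]'

```text
clock: 4.0
tcp_pos: [0.499, -0.0689, 0.2309]
orientation: [-0.001, 0.624, 0.782, -0.0]
wrist_force: [-0.6, 0.5, -1.1]
finger_gap: -0.0001
grip_force: 0.0
```

Run:
```python
from h import *
np.set_printoptions(precision=3,suppress=True)
s=env.get_state();print(s['clock'],s['tcp_pos'],s['orientation'],s['finger_gap'],s['wrist_force'],rot(s['orientation']))
v=cam('wrist'); save(v,'w1.png')
for k,z in (('tab_a',.098),('post_top',.174),('ball_1_center',.117),('chute_a',.033)):
    for d in spotter.landmark_of(k,'wrist')[:3]: print(k,round(d['conf'],2),np.round(d['uv']),atz(v,d['uv'],z))
print(env.get_state()['clock'])
```

```text
4.0 [ 0.499 -0.069  0.231] [-0.001  0.624  0.782 -0.   ] -0.00011290270206173618 [-0.627  0.497 -1.066] [[-0.222  0.975 -0.001]
 [ 0.975  0.222  0.001]
 [ 0.001 -0.001 -1.   ]]
tab_a 0.63 [251.  19.] [0.471 0.045 0.098]
tab_a 0.6 [247. 167.] [ 0.492 -0.064  0.098]
tab_a 0.48 [200.  92.] [ 0.443 -0.014  0.098]
post_top 0.76 [424. 108.] [0.58  0.012 0.174]
ball_1_center 0.63 [403.  99.] [0.591 0.015 0.117]
chute_a 0.84 [293. 235.] [ 0.56  -0.145  0.033]
4.25
```

View pics/w1.png

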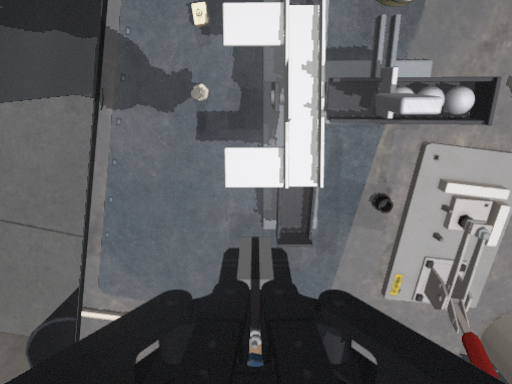

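The wrist view shows the tool squared up with the feeder. Tab_a is at columns 225–285, rows 147–187, and the post top is near (424,105). I'll nudge slightly and press down.

Emit:
jog_arm --increments '[[[0.012,-0.016,0.04,0,0,0,255],[0,0,0.1,0,0,0,255],[0,0,0.1,0,0,0,255],[0,0,0.1,0,0,0,255],[0,0,0.06,0,0,0,255],[0,0,0.04,0,0,0,255],[0,0,0.02,0,0,0,255],[0,0,0.02,0,0,0,255],[0,0,0.02,0,0,0,255],[0,0,0.02,0,0,0,255],[0,0,0.02,0,0,0,255],[0,0,0.02,0,0,0,255],[0,0,0.02,0,0,0,255],[0,0,0.02,0,0,0,255],[0,0,0.02,0,0,0,255],[0,0,0,0,0,0,255]]]'

```text
clock: 5.85
tcp_pos: [0.4941, -0.066, 0.0755]
orientation: [-0.001, 0.623, 0.782, -0.0]
wrist_force: [-0.5, -0.0, -0.6]
finger_gap: -0.0003
grip_force: 0.0
```

Emit:
jog_arm --increments '[[[0,0,0.016,0,0,0,255],[0,0,0.008,0,0,0,255],[0,0,0,0,0,0,255]]]'

```text
clock: 6.15
tcp_pos: [0.4941, -0.0659, 0.0698]
orientation: [-0.0, 0.623, 0.782, -0.0]
wrist_force: [-0.6, -0.2, -0.1]
finger_gap: 0.0003
grip_force: 0.0
```

Emit:
jog_arm --increments '[[[0,0,0.006,0,0,0,255],[0,0,0.006,0,0,0,255],[0,0,0,0,0,0,255]]]'

```text
clock: 6.45
tcp_pos: [0.4945, -0.0661, 0.0676]
orientation: [0.0, 0.623, 0.782, 0.0]
wrist_force: [-1.8, 0.4, 4.3]
finger_gap: -0.0003
grip_force: 1.7
```

Run:
```python
from h import *
v=cam('scene'); a=v['c']['pixels'][170:310,200:400]
w=cam('wrist')['c']['pixels']
im=np.hstack([cv2.copyMakeBorder(cv2.resize(a,None,fx=2,fy=2,interpolation=2),0,104,0,0,0),w[:,100:500]])
cv2.imwrite('pics/c2.png',im[...,::-1]); print(env.get_state()['clock'])
```

```text
6.55
```

View pics/c2.png

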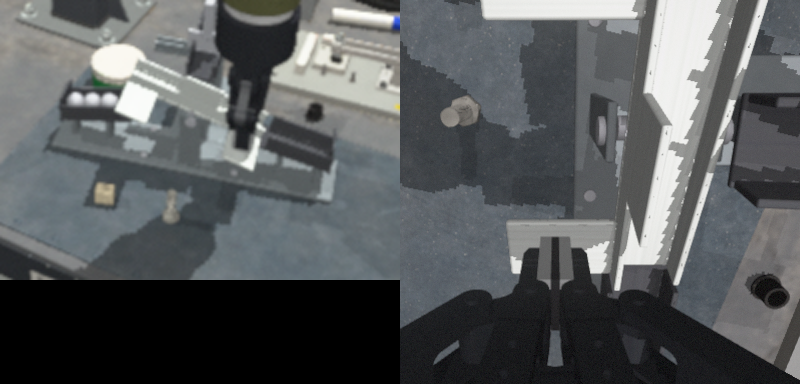

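The gate is now tilted towards the empty chute, with the tab under the fingertips at about (555,240), and the force is starting to rise. I'll press a little more to make sure it reaches the stop.

Emit:
jog_arm --increments '[[[0,0,0.006,0,0,0,255],[0,0,0.006,0,0,0,255],[0,0,0,0,0,0,255],[0,0,0,0,0,0,255]]]'

```text
clock: 6.95
tcp_pos: [0.4948, -0.0661, 0.0668]
orientation: [0.001, 0.623, 0.782, 0.0]
wrist_force: [-7.3, 2.5, 23.4]
finger_gap: -0.0001
grip_force: 10.7
```

The force is 23 N, so the gate is at its stop. I'll go up, then across to the -y side of the post.

Emit:
jog_arm --increments '[[[0,0,-0.02,0,0,0,255],[0,0,-0.06,0,0,0,255],[0,0,-0.1,0,0,0,255],[0,0,-0.12,0,0,0,255],[0,0,-0.12,0,0,0,255],[0,0,-0.12,0,0,0,255],[0,0,-0.1,0,0,0,255],[0,0.04,-0.02,0,0,0,255],[0.02,0.1,0,0,0,0,255],[0.024,0.12,0,0,0,0,255],[0.024,0.1,0,0,0,0,255],[0,0.04,0,0,0,0,255],[0,0,0,0,0,0,255],[0,0,0,0,0,0,255]]]'

```text
clock: 8.35
tcp_pos: [0.5874, -0.0275, 0.2287]
orientation: [-0.001, 0.623, 0.782, -0.0]
wrist_force: [-0.3, 0.1, 1.1]
finger_gap: 0.0001
grip_force: 0.0
```

Run:
```python
from h import *
np.set_printoptions(precision=3,suppress=True)
s=env.get_state();T=rot(s['orientation']);p=np.array(s['tcp_pos']);print(s['clock'],p,s['wrist_force'])
w=cam('wrist'); d=spotter.landmark_of('post_top','wrist')[:2]
v=cam('top'); e=spotter.landmark_of('post_top','top')[:2]
for c,ds in ((w,d),(v,e)):
    for q in ds:
        P=atz(c,q['uv'],.174); print(q['conf'],np.round(q['uv']),P,T.T@(P-p))
b=v['c']['pixels'][110:290,200:400]
im=np.hstack([cv2.copyMakeBorder(cv2.resize(b,None,fx=2,fy=2,interpolation=2),0,24,0,0,0),w['c']['pixels'][:,112:512]])
cv2.imwrite('pics/c3.png',im[...,::-1]); print(env.get_state()['clock'])
```

```text
8.35 [ 0.587 -0.028  0.229] [-0.317  0.069  1.098]
0.57 [254. 143.] [0.578 0.012 0.174] [0.041 0.    0.055]
0.35 [106.  37.] [0.489 0.05  0.174] [ 0.098 -0.078  0.055]
0.65 [299. 171.] [0.577 0.013 0.174] [ 0.041 -0.001  0.055]
8.55
```

View pics/c3.png

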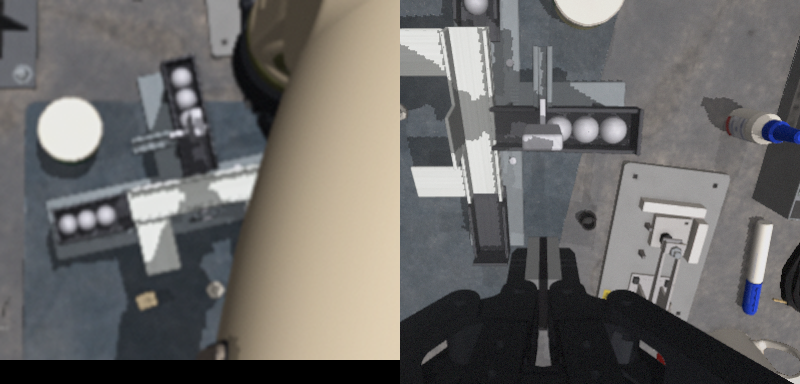

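The post is 41 mm ahead along tool x with y centred. The gate is over and the balls are still waiting behind the shutter. I'll descend to z of about 0.148 and push.

Emit:
jog_arm --increments '[[[0,0,0.04,0,0,0,255],[0,0,0.1,0,0,0,255],[0,0,0.1,0,0,0,255],[0,0,0.06,0,0,0,255],[0,0,0.024,0,0,0,255],[0.04,0,0,0,0,0,255],[0.032,0,0,0,0,0,255],[0.016,0,0,0,0,0,255],[0.016,0,0,0,0,0,255],[0.016,0,0,0,0,0,255],[0.016,0,0,0,0,0,255],[0.016,0,0,0,0,0,255],[0.016,0,0,0,0,0,255],[0.016,0,0,0,0,0,255],[0.016,0,0,0,0,0,255],[0.016,0,0,0,0,0,255],[0,0,0,0,0,0,255]]]'

```text
clock: 10.25
tcp_pos: [0.5758, 0.0261, 0.1481]
orientation: [-0.0, 0.623, 0.782, 0.0]
wrist_force: [0.4, -0.8, -0.4]
finger_gap: -0.0
grip_force: 0.0
```

Emit:
jog_arm --increments '[[[0.012,0,0,0,0,0,255],[0.012,0,0,0,0,0,255],[0,0,0,0,0,0,255]]]'

```text
clock: 10.55
tcp_pos: [0.5744, 0.0317, 0.1481]
orientation: [-0.0, 0.623, 0.782, 0.0]
wrist_force: [-1.3, -0.2, 0.1]
finger_gap: -0.0004
grip_force: 0.0
```

Emit:
jog_arm --increments '[[[0.008,0,0,0,0,0,255],[0.004,0,0,0,0,0,255],[0,0,0,0,0,0,255]]]'

```text
clock: 10.85
tcp_pos: [0.5742, 0.0328, 0.1482]
orientation: [0.001, 0.624, 0.782, -0.001]
wrist_force: [-0.1, -5.9, -1.3]
finger_gap: -0.0002
grip_force: 3.0
```

Force is rising, so the shutter is at its stop. One small push more, then back off along -y, up, and look.

Emit:
jog_arm --increments '[[[0.006,0,0,0,0,0,255],[0,0,0,0,0,0,255],[-0.04,0,0,0,0,0,255],[-0.08,0,0,0,0,0,255],[-0.06,0,-0.06,0,0,0,255],[0,0,-0.12,0,0,0,255],[0,0,-0.12,0,0,0,255],[-0.1,0,0,0,0,0,255],[-0.1,0,0,0,0,0,255],[0,0,0,0,0,0,255],[0,0,0,0,0,0,255]]]'

```text
clock: 11.95
tcp_pos: [0.5948, -0.0572, 0.223]
orientation: [-0.001, 0.624, 0.782, 0.0]
wrist_force: [-0.5, 0.3, -0.1]
finger_gap: 0.0001
grip_force: 0.0
```

Run:
```python
from h import *
np.set_printoptions(precision=3,suppress=True)
s=env.get_state();print(s['clock'],s['tcp_pos'],s['wrist_force'])
w=cam('wrist'); print([(q['conf'],atz(w,q['uv'],.174)) for q in spotter.landmark_of('post_top','wrist')[:1]])
v=cam('scene'); a=v['c']['pixels'][170:310,200:400]
im=np.hstack([cv2.copyMakeBorder(cv2.resize(a,None,fx=2,fy=2,interpolation=2),0,104,0,0,0),w['c']['pixels'][:,0:400]])
cv2.imwrite('pics/c4.png',im[...,::-1])
```

```text
11.95 [ 0.595 -0.057  0.223] [-0.504  0.278 -0.072]
[(0.65, array([0.571, 0.046, 0.174]))]
```

View pics/c4.png

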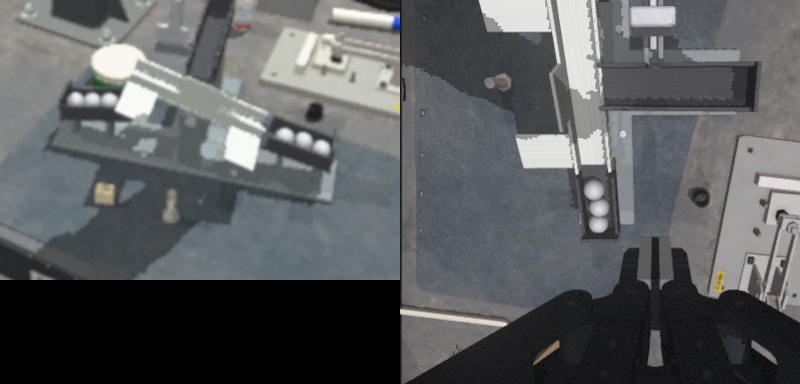

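All three balls lie in the -y chute, at about (593,188), (599,208) and (598,225). The channel is empty, the shutter has moved about 35 mm and the gate is still over. I'll let things settle briefly, then hand in.

Emit:
jog_arm --increments '[[[0,0,0,0,0,0,255],[0,0,0,0,0,0,255],[0,0,0,0,0,0,255],[0,0,0,0,0,0,255],[0,0,0,0,0,0,255],[0,0,0,0,0,0,255],[0,0,0,0,0,0,255],[0,0,0,0,0,0,255],[0,0,0,0,0,0,255],[0,0,0,0,0,0,255]]]'

```text
clock: 13.1
tcp_pos: [0.595, -0.0571, 0.2233]
orientation: [-0.0, 0.623, 0.782, 0.0]
wrist_force: [0.1, 0.4, 0.3]
finger_gap: -0.0
grip_force: 0.0
```

```bash
python3 -c "
from workcell import ticket
print(ticket.hand_in())"
```

```text
the job is handed in; nothing more can be done
None
```

The job is handed in at about 13 s: the gate was tipped to its stop, then the shutter pushed to its stop, and the last pictures show all three balls in the -y chute with the full chute's balls in place; the hand-in gave no verdict.

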